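# Open the supplement jar's safety cap

## Task

Get the supplement jar ready for measuring out: first lay the loose scoop gently flat in the tray, in the free space beside the two scoops there, in line with them and with its bowl at the same end as theirs. Then grip the jar's push-and-turn safety cap, press it down, twist it anticlockwise (seen from above) about a quarter turn until it is free, and lift it straight up. Finish with the gripper still holding the cap level and still, about 10 cm above the jar; do not put it down or let go, and leave the two scoops in the tray, the can and the sauce jar where they are.

Things in the scene. Friction and masses are not known exactly. Their poses are not given: they have to be found in the camera images.
- scoop: Loose measuring scoop lying flat on the counter, 160 mm long: straight wooden handle 12 wide, 10 thick (x from -80 to +48 mm), round steel bowl at its +x end, 34 across, 14 high. About 40 g, balanced near the origin: middle of the length, on the flat underside; x from handle to bowl, z up. It starts within 75 degrees of the tray's x axis.
- scoop_bowl (a point): Middle of the loose scoop's bowl, 63 mm from its origin along x, 7 mm above the underside.
- tray: Fixed brown wooden tray, 230 mm (x) by 180 (y), rim 18 high, walls 6, floor 6 thick. Origin: centre of its underside; z up. Two scoops lie along its x axis, bowls at the +x end, near y = +57 and +17 mm; y below 0 is free. It stands left or right on the counter, the jar on the other side, the loose scoop between.
- scoop_a: Scoop in the tray near y = +57 mm of the tray, same shape and axes as the loose one. Leave alone.
- scoop_b: Scoop in the tray near y = +17 mm of the tray, same shape and axes as the loose one. Leave alone.
- jar: Short amber jar, 80 mm across, flat shoulder 82 high, top of the neck 116 high, fixed fast in a wooden block 120 by 120 by 28 (it cannot turn or shift). Origin: centre of the block's underside, on the jar's axis; z up. The closed cap's rim is 14 mm above the shoulder.
- cap: White round ribbed safety cap, 50 mm across, 33.5 high, loose, about 35 g. Origin: centre of its lower rim, z up. Closed: origin 96 above the jar's origin (top at 129.5), x axis along the jar's x, caught by two lugs. Pressed down 4.5 or more it turns anticlockwise (from above); turned 45 to 130 degrees (a quarter turn is the middle, a stop at about 138) it lifts straight off.
- plunger (a joint): How far the sprung seal under the cap is pressed down, in m: 0 closed, 0.0085 at the cap's hard stop. It takes about 6 N to begin, 10 N at 0.0045, 13 N at 0.0085. Unpressed, the cap turns only a few degrees and cannot be lifted. Keep it pressed until turned.
- can: Food can 74 across, 105 high, loose, upright. Origin: centre of its underside. Leave alone.
- sauce: Closed sauce jar with black lid, 76 across, 130 high, loose, upright. Origin: centre of its underside. Leave alone.
Things that resemble listed ones, but are neither listed nor needed, are in the scene too. Leave any purple look-alike of the scoop alone. Several things look just like the jar: the one meant starts farthest to the robot's right.

How it is judged:
By the outcome, as a careful person would: the job done as asked, in the order asked, and still so for the second after the job is handed in, while the arm keeps its last pose, push and grip.
It also fails if it takes over 58 s, if anything falls off the work surface, if the arm or the gripper's body presses on something with over 40 N, if the wrist force passes 120 N, or if a joint passes its speed limit or range.

## Robot

A 7-joint arm with a two-finger parallel gripper is mounted at the origin on the work surface. World frame = base frame: x ahead of the robot, y to its left, z up, the work surface at z = 0. Lengths are in mm, angles in degrees, forces in N, time in s.
With the tool pointing down it reaches from about 400 to 900 mm from the base axis. Payload 5.5 kg.
Tool frame: the origin (TCP) lies at the very end of the fingers, on their centre line; the grasp point (between the pads) lies tcp_to_grasp behind it (tcp_to_grasp is the distance from the TCP to the grasp point, in mm); z points along the fingers, y is the direction in which the jaws open and shut (so a half turn about z gives the same grasp; the last joint's range is limited). The gripper opens to 85 mm and grips with 20 to 120 N. Pads are 22 mm wide; open, the fingers measure 114 mm over their backs; the gripper's body (76 mm by 85 mm) begins 54 mm behind the grasp point. The pads swing forward as they close: fully open they stand 13 mm farther back than shut.
Start: joints at [-60.951, 28.699, -24.465, 88.831, 12.651, 65.22, -12.049], TCP at [156.866, 630.787, 231.31] pointing down, gripper open.
Joint ranges: [-164.97, 164.97], [-17.58, 116.51], [-87.97, 89.64], [11.32, 138.91], [-80.73, 260.73], [10.89, 115.49], [-147.41, 147.41]. Speed limits (degrees/s): [147.25, 147.25, 180, 180, 180, 180, 180].

## Interface

Orientations are given as [roll, pitch, yaw] about the fixed x, y, z axes, in that order (R = Rz(yaw) Ry(pitch) Rx(roll)).
In Python, from station import * gives the robot as it stands. The module is installed in compiled form; this text tells all that it offers.
- The arm moves only by the shell command python3 -m crank 'ROWS' [FORCE]. ROWS is JSON, a list of rows, each a list of 3 entries, a list of its own where there are three numbers: the turn, a rotation vector about the tool's x, y, z in degrees, then the shift along the tool's x, y, z in mm, then the opening, from 0 (shut) to 1 (fully open). A call has 1 to 20 rows; each row shifts and turns the commanded pose from where the row before left it, along the tool's axes as they then stand; what a row does not reach is not made up. A row lasts 1/10 s, in which the tool goes at most 50 mm and 8.59 degrees, less where a joint would pass 70% of its speed; a pose out of reach is approached as far as the arm can. A call is refused whole if a number of a shift passes 50 or a number of a turn 8.59, either way. A call with a gripper value outside its range is refused whole. The fingers move at their own pace and stop on an object; FORCE is the grip in N (left out, the last holds). Time passes only in rows, so rows that do not move let the fingers close. It gives the time, the measured TCP pose, the force and the opening at its end, in the units of the state.
- sense(): the state, without advancing time (a new reading comes with each control period).
- read_camera(name): name is "side" or "top" or "wrist"; returns a dict with "img" (400x640x3 uint8, red, green, blue), "mtx" (3x3 intrinsics, pixels), "extrinsics" (4x4, takes a point from camera to world coordinates). Camera axes: x right, y down, z forward; pixel columns grow to the right and rows downward; lengths in mm; the calibration is good to about 2 mm. A picture is of the moment at which its call begins. There is no depth.
- close_job(): hands the job in, once; it reports no verdict.
The state is a dict: "time_s": time; "q": joint angles; "qvel": joint speeds; "effort": joint torques, N m; "tool_pos": TCP position; "ee_rot": TCP orientation; "contact_force": force on the tool from outside, world axes, zero at the start; "ft_torque": the same for the moment, N m; "grip_width": finger opening in mm.
Only numpy, scipy, OpenCV 4.12 (cv2) and the standard library are available. Lean on these libraries where they do the work, as an engineer would, in place of code of your own. Each camera call takes 0.05 s, during which the arm holds its last target. There are 200 camera calls.

## Working session

There is one attempt and no reset: what is moved stays moved. The work goes in short steps, Python scripts to look and compute and a shell command to move; the robot and the scene stay as the last step left them, time stands still between calls to the robot, and variables do not carry over. Pictures are saved under pics/ and viewed, about 8 in all and at most 12, crops included, and the job is handed in when it is done.

```bash
mkdir -p pics
python3 - <<'E'
from station import *
import cv2,json
for n in ["top","side"]:
    c=read_camera(n); cv2.imwrite(f"pics/{n}0.png",c["img"][:,:,::-1]); print(n,c["mtx"].round(1).tolist(),c["extrinsics"].round(3).tolist())
s=sense(); print(s); import station; print([x for x in dir(station) if x[0]!='_'])
E
```

```text
top [[375.9, 0.0, 317.7], [0.0, 375.9, 198.4], [0.0, 0.0, 1.0]] [[-0.041, -0.978, 0.204, 319.18], [-0.999, 0.041, -0.007, 119.884], [-0.001, -0.204, -0.979, 1165.765], [0.0, 0.0, 0.0, 1.0]]
side [[494.8, 0.0, 316.3], [0.0, 494.8, 205.1], [0.0, 0.0, 1.0]] [[0.988, -0.117, 0.101, 428.765], [-0.154, -0.756, 0.636, -643.165], [0.002, -0.644, -0.765, 972.929], [0.0, 0.0, 0.0, 1.0]]
{'time_s': 0.1, 'q': array([-60.95076821,  28.74851368, -24.45333714,  88.88689224,
        12.65114047,  65.21948583, -12.04921214]), 'qvel': array([-0.05452035, -0.10254814,  0.00362686,  0.00918069, -0.07038025,
       -0.03429804, -0.01182945]), 'effort': array([-1.14014890e-02, -5.70805800e+01, -5.83865404e+00, -2.81750518e+01,
        1.04738332e-02,  5.52259327e-03,  2.94107599e-05]), 'tool_pos': array([156.80227552, 630.14784066, 230.350523  ]), 'ee_rot': array([-1.79898364e+02, -2.80740296e-03,  1.66033423e+02]), 'contact_force': array([-0.41936737,  0.66668997,  0.64864508]), 'ft_torque': array([-0.0089565 ,  0.0160196 , -0.02816654]), 'grip_width': 85.60263921208892}
['IKError', 'close_job', 'read_camera', 'sense', 'tcp_to_grasp']
```

View pics/top0.png

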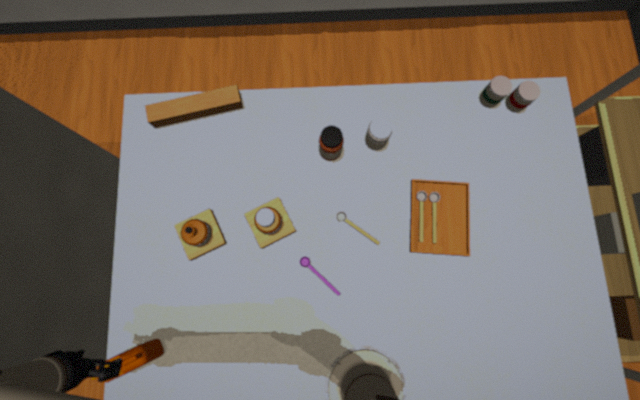

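View pics/side0.png

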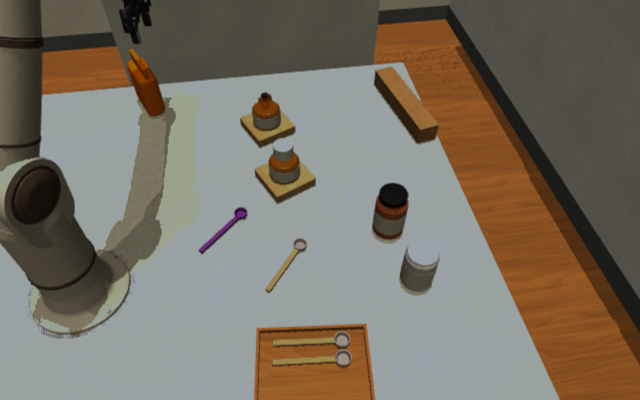

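Candidates in the top view:
- **Jar:** amber jar in a block at (268,220) with a white cap, a second one at (195,232) with a dark narrow top, and bottles at (497,90) and (525,95) without blocks. The capped one at (268,220) is the rightmost jar in a block.
- **Scoop:** the wooden one at (358,228) is the target. Purple (320,275) is the decoy, and (421,218) and (434,218) lie in the tray.
- **Tray:** right side, with its free half at columns 440–469.

```bash
cat > h.py <<'E'
import numpy as np, cv2
from station import *
def ray(c,uv):
    K=c["mtx"];E=c["extrinsics"];d=np.linalg.inv(K)@np.array([uv[0],uv[1],1.0]);return E[:3,3],E[:3,:3]@d
def plane(c,uv,z):
    o,d=ray(c,uv);return o+d*(z-o[2])/d[2]
def tri(c1,p1,c2,p2):
    A=np.zeros((3,3));b=np.zeros(3)
    for c,p in((c1,p1),(c2,p2)):
        o,d=ray(c,p);d=d/np.linalg.norm(d);M=np.eye(3)-np.outer(d,d);A+=M;b+=M@o
    return np.linalg.solve(A,b)
def proj(c,P):
    E=c["extrinsics"];p=c["mtx"]@(E[:3,:3].T@(np.asarray(P,float)-E[:3,3]));return p[:2]/p[2]
def blobs(m,amin=15):
    n,l,s,ct=cv2.connectedComponentsWithStats(m.astype(np.uint8),connectivity=8)
    return [(int(s[i,4]),s[i,:4].tolist(),ct[i].round(1).tolist(),l==i) for i in range(1,n) if s[i,4]>=amin]
E
python3 - <<'E'
from h import *
t=read_camera("top");s=read_camera("side")
a=cv2.resize(t["img"][170:300,180:480],None,fx=2.6,fy=2.6,interpolation=cv2.INTER_CUBIC)
b=cv2.resize(s["img"][80:400,200:460][:, :],None,fx=1,fy=1)
cv2.imwrite("pics/crop1.png",a[:,:,::-1])
for n,c in(("top",t),("side",s)):
    hsv=cv2.cvtColor(c["img"],cv2.COLOR_RGB2HSV);H,S,V=[hsv[...,i].astype(int) for i in range(3)]
    print(n,"wood")
    for bl in blobs((H<35)&(S>70)&(V>60),40):
        r=cv2.minAreaRect(np.argwhere(bl[3])[:,::-1].astype(np.float32))
        print(bl[:3],[np.round(x,1) for x in r])
    roi={"top":(262,215),"side":(283,150)}[n]
    print("px",[c["img"][y,x].tolist() for x,y in ((268,216),(268,226),(421,196),(421,225),(440,245),(341,217),(365,233))] if n=="top" else [c["img"][y,x].tolist() for x,y in ((283,146),(283,160),(300,245),(285,265),(300,343),(342,340),(310,380))])
E
```

```text
top wood
(46684, [0, 11, 640, 148], [300.5, 61.2]) [array([319.9,  85.7]), array([128.5, 639.5]), np.float64(87.7)]
(7213, [575, 76, 65, 223], [618.8, 178.9]) [array([607., 187.]), array([222.,  64.]), np.float64(90.0)]
(144, [320, 138, 23, 17], [330.8, 147.7]) [array([330.7, 146.3]), array([22.2, 15.6]), np.float64(2.6)]
(4128, [410, 179, 60, 77], [440.2, 218.2]) [array([440., 217.]), array([59.5, 75.1]), np.float64(1.1)]
(1153, [245, 198, 51, 50], [270.8, 223.9]) [array([269.5, 222.5]), array([38. , 38.9]), np.float64(63.4)]
(1461, [175, 209, 51, 51], [199.9, 234.2]) [array([199.8, 234.1]), array([38.1, 41. ]), np.float64(64.7)]
(105, [345, 220, 34, 24], [362.1, 231.5]) [array([361.7, 231.2]), array([40.2,  2.7]), np.float64(35.5)]
(1008, [618, 298, 22, 75], [631.2, 339.1]) [array([628.5, 335. ]), array([74., 21.]), np.float64(90.0)]
(1379, [65, 338, 99, 62], [114.2, 371.6]) [array([115.9, 370.6]), array([ 30. , 107.2]), np.float64(53.1)]
(263, [625, 377, 15, 23], [632.8, 388.5]) [array([632., 388.]), array([22., 14.]), np.float64(90.0)]
px [[154, 160, 171], [109, 97, 75], [155, 14
[... 444 characters left out ...]
ay([266.2, 122.4]), array([48.9, 40.1]), np.float64(51.3)]
(1383, [255, 152, 60, 48], [285.2, 176.1]) [array([285.2, 175.3]), array([50.1, 42.7]), np.float64(50.8)]
(303, [376, 196, 32, 25], [390.8, 210.9]) [array([390.5, 209.5]), array([31.7, 22.5]), np.float64(9.8)]
(80, [373, 229, 29, 11], [388.2, 234.9]) [array([387.2, 234.3]), array([ 9.7, 28. ]), np.float64(88.0)]
(263, [266, 248, 33, 44], [281.7, 270.0]) [array([281.9, 269.9]), array([ 5.6, 51.6]), np.float64(35.4)]
(8066, [254, 324, 121, 76], [311.8, 364.2]) [array([314. , 361.5]), array([ 75., 120.]), np.float64(90.0)]
px [[153, 162, 170], [79, 76, 63], [148, 135, 124], [155, 134, 76], [138, 120, 66], [155, 141, 131], [149, 89, 38]]
```

View pics/crop1.png

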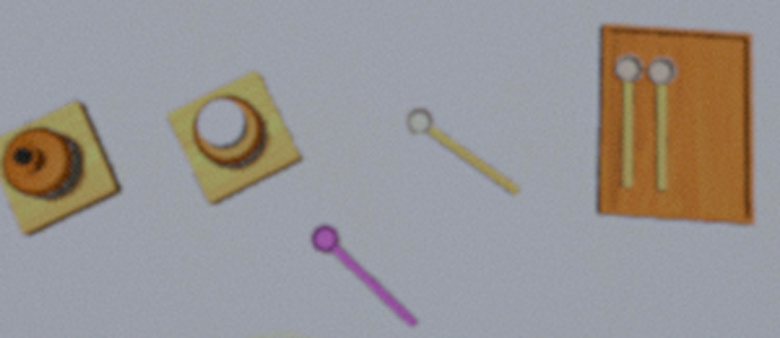

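The crop confirms it: white-capped jar at full-frame (265,217), uncapped amber jar on the left, wooden loose scoop with its bowl at (341,216), purple look-alike, and a tray with two scoops, bowls towards the top.

Run:
```python
from h import *
print("t2g",tcp_to_grasp)
t=read_camera("top");s=read_camera("side")
f=lambda u,v:(180+(u+.5)/2.6-.5,170+(v+.5)/2.6-.5)
def show(n,c,p,z): print(n,plane(c,p,z)[:2].round(1))
b=plane(t,f(419,121),10);e=plane(t,f(516,190),8);print("scoop top",b.round(1),e.round(1),"len",np.linalg.norm(b-e),"yaw",np.degrees(np.arctan2(*(b-e)[:2][::-1])))
b=plane(s,(300.5,245),10);e=plane(s,(268,290),8);print("scoop side",b.round(1),e.round(1),"len",np.linalg.norm(b-e),"yaw",np.degrees(np.arctan2(*(b-e)[:2][::-1])))
for n,p,q in(("a",(627.5,68),(627.5,188)),("b",(661,71),(662,190))):
    b=plane(t,f(*p),16);e=plane(t,f(*q),14);print(n,b.round(1),e.round(1),np.degrees(np.arctan2(*(b-e)[:2][::-1])))
for n,c in(("top",t),("side",s)):
    hsv=cv2.cvtColor(c["img"],cv2.COLOR_RGB2HSV);H,S,V=[hsv[...,i].astype(int) for i in range(3)]
    m=(H<35)&(S>70)&(V>60)
    for bl in blobs(m,1000):
        if (n=="top" and bl[1][0]==410) or (n=="side" and bl[1][0]==254):
            h=cv2.convexHull(np.argwhere(bl[3])[:,::-1].astype(np.int32));ap=cv2.approxPolyDP(h,3,True)[:,0]
            for p in ap: print("tray",n,p,plane(c,p,18).round(1)[:2],"z0",plane(c,p,0).round(1)[:2])
    # cap: bright low-sat
    x0,y0=((255,205) if n=="top" else (272,138)); sub=np.zeros(m.shape,bool)
    w=(S<45)&(V>140); 
    if n=="top": sub[200:240,248:288]=1
    else: sub[138:166,268:300]=1
    g=w&sub
    if n=="top":
        for bl in blobs(g,60): print(n,"white",bl[:3],plane(c,bl[2],129.5).round(1))
    else:
        for bl in blobs(g,60): print(n,"white",bl[:3])
```

```text
t2g 18.700000000000003
scoop top [500.5  42.1  10. ] [413.8 -68.    8. ] len 140.187289671485 yaw 51.77260812851854
scoop side [499.1  40.8  10. ] [411.3 -68.4   8. ] len 140.08896901840325 yaw 51.184622539479655
a [ 553.6 -211.6   16. ] [ 410.2 -198.1   14. ] -5.366176087298911
b [ 548.2 -251.4   16. ] [ 406.2 -238.3   14. ] -5.265927336151723
tray top [469 255] [ 364.8 -337.9] z0 [ 365.5 -345.1]
tray top [410 250] [ 387.2 -161.2] z0 [ 388.2 -165.6]
tray top [413 179] [ 608.4 -191. ] z0 [ 612.9 -195.8]
tray top [468 183] [ 588.2 -362.5] z0 [ 592.4 -370. ]
top white (148, [248, 200, 24, 12], [255.8, 203.5]) [527.8 286.8 129.5]
top white (242, [256, 208, 18, 18], [264.4, 216.5]) [489.9 263.1 129.5]
top white (78, [248, 223, 8, 17], [250.3, 233.4]) [444.2 302.7 129.5]
tray side [374 399] [ 588.5 -340.8] z0 [ 591.5 -335.1]
tray side [254 399] [ 363.6 -305.9] z0 [ 362.3 -299.5]
tray side [257 328] [ 380.5 -161.2] z0 [ 379.6 -152.1]
tray side [366 324] [ 607.3 -187.1] z0 [ 610.6 -178.5]
side white (386, [268, 138, 32, 22], [284.8, 145.4])
```

```bash
python3 -m crank '[[[0,0,0],[-35,-22,0],1],[[0,0,0],[-35,-22,0],1],[[0,0,0],[-35,-22,0],1],[[0,0,0],[-35,-22,0],1],[[0,0,0],[-35,-22,0],1],[[0,0,0],[-35,-22,0],1],[[0,0,0],[-35,-22,0],1],[[0,0,0],[-35,-22,0],1],[[0,0,0],[-35,-22,0],1],[[0,0,0],[-15,-38,0],1],[[0,0,0],[-15,-38,0],1],[[0,0,0],[-15,-38,0],1],[[0,0,0],[-15,-38,0],1],[[0,0,0],[-15,-38,0],1],[[0,0,0],[-15,-38,0],1],[[0,0,0],[-15,-38,0],1],[[0,0,0],[-15,-38,0],1],[[0,0,0],[-15,-38,0],1]]' 40
python3 -m crank '[[[0,0,8.2],[0,0,0],1],[[0,0,8.2],[0,0,0],1],[[0,0,8.2],[0,0,0],1],[[0,0,8.2],[0,0,0],1],[[0,0,8.2],[0,0,0],1],[[0,0,8.2],[0,0,0],1],[[0,0,8.2],[0,0,0],1],[[0,0,8.2],[0,0,0],1],[[0,0,8.2],[0,0,0],1],[[0,0,8.2],[0,0,0],1],[[0,0,8.2],[0,0,0],1],[[0,0,8.2],[0,0,0],1],[[0,0,8.2],[0,0,0],1],[[0,0,8],[0,0,0],1],[[0,0,0],[0,0,0],1],[[0,0,0],[0,0,0],1]]'
python3 - <<'E'
from h import *
w=read_camera("wrist");cv2.imwrite("pics/w1.png",w["img"][:,:,::-1]);print(w["mtx"].round(1).tolist(),w["extrinsics"].round(2).tolist());print(sense())
E
```

```text
time_s: 2.1
tool_pos: [463.3, -3.5, 231.6]
ee_rot: [180.0, 0.0, 166.0]
contact_force: [1.5, -0.0, -0.1]
grip_width: 85.5
time_s: 3.7
tool_pos: [463.2, -1.7, 231.4]
ee_rot: [180.0, -0.0, 51.7]
contact_force: [0.0, 0.3, 0.4]
grip_width: 85.4
[[298.3, 0.0, 325.5], [0.0, 298.3, 195.8], [0.0, 0.0, 1.0]] [[0.78, -0.6, -0.17, 507.17], [-0.62, -0.75, -0.21, 52.51], [-0.0, 0.27, -0.96, 373.37], [0.0, 0.0, 0.0, 1.0]]
{'time_s': 3.75, 'q': array([ -7.51232852,   7.66520383,   4.79601414, 115.50214763,
        -0.76624193,  56.85629335, -40.70287513]), 'qvel': array([ 0.16550195,  0.0770125 ,  0.02321679, -0.08093094, -0.04584903,
        0.06852608, -0.74865422]), 'effort': array([-4.19468468e-02, -3.49706948e+01,  5.05896471e-01, -2.65865707e+01,
        1.22901786e-02,  1.60515618e-03, -2.20969931e-02]), 'tool_pos': array([463.23149379,  -1.76666908, 231.34077298]), 'ee_rot': array([ 1.79997770e+02, -5.38539927e-03,  5.16372025e+01]), 'contact_force': array([ 0.47515272, -0.40767507,  0.84012172]), 'ft_torque': array([-0.04287867,  0.01300185, -0.03394043]), 'grip_width': 85.23787541149522}
```

View pics/w1.png

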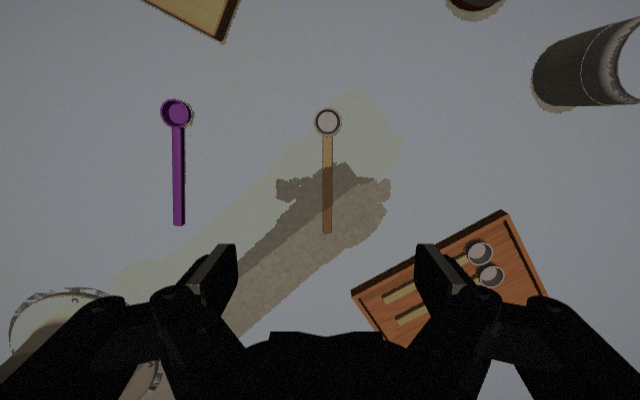

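Wrist view: the loose scoop is aligned with the tool, bowl at (328,122) and handle end at (328,233). The purple decoy at (177,165) is clear of it.

Run:
```python
from h import *
w=read_camera("wrist");im=w["img"]
hsv=cv2.cvtColor(im,cv2.COLOR_RGB2HSV);H,S,V=[hsv[...,i].astype(int) for i in range(3)]
m=(H<30)&(S>85)&(V>30);m[:,:315]=0;m[:,342:]=0;m[:130]=0;m[238:]=0
b=max(blobs(m),key=lambda b:b[0]);print(b[:3])
p=np.argwhere(b[3])[:,::-1]
v0,v1=p[:,1].min(),p[:,1].max()
fit=np.polyfit(p[:,1],p[:,0],1)
e=plane(w,(np.polyval(fit,v1+.5),v1+.5),5);q=plane(w,(np.polyval(fit,v0+8),v0+8),10);e10=plane(w,(np.polyval(fit,v1-8),v1-8),10)
d=(q-e10);yaw=np.degrees(np.arctan2(d[1],d[0]));u=np.array([np.cos(np.radians(yaw)),np.sin(np.radians(yaw)),0])
bw=plane(w,(328,122),13);print(fit,v0,v1,"yaw",yaw,"origin from end",(e+80*u).round(1),"from bowl",(bw-63*u).round(1))
s=sense();Y=np.radians(s["ee_rot"][2]);o=((e+80*u)+(bw-63*u))/2;D=o-s["tool_pos"];print(o,"dx",D[0]*np.cos(Y)+D[1]*np.sin(Y),"dy",D[0]*np.sin(Y)-D[1]*np.cos(Y))
```

```text
(870, [323, 136, 9, 97], [327.0, 184.2])
[-5.86980963e-16  3.27000000e+02] 136 232 yaw 51.7031099917996 origin from end [462.1  -7.4   5. ] from bowl [463.   -8.1  13. ]
[462.56549459  -7.7366246    9.        ] dx -5.0548614795983315 dy 3.1671443520629112
```

```bash
python3 -m crank '[[[0,0,0],[-5,3,40],0.5],[[0,0,0],[0,0,40],0.5],[[0,0,0],[0,0,40],0.5],[[0,0,0],[0,0,40],0.5],[[0,0,0],[0,0,40],0.5],[[0,0,0],[0,0,12],0.4],[[0,0,0],[0,0,12],0.4],[[0,0,0],[0,0,2],0.4],[[0,0,0],[0,0,0],0.4],[[0,0,0],[0,0,0],0.4]]' 40 ; python3 -m crank '[[[0,0,0],[0,0,0],0.3],[[0,0,0],[0,0,0],0.25],[[0,0,0],[0,0,0],0.15],[[0,0,0],[0,0,0],0],[[0,0,0],[0,0,0],0],[[0,0,0],[0,0,0],0],[[0,0,0],[0,0,0],0]]'
```

```text
time_s: 4.8
tool_pos: [463.8, -7.6, 6.7]
ee_rot: [179.9, -0.1, 51.4]
contact_force: [-0.6, -0.3, 0.4]
grip_width: 34.3
time_s: 5.5
tool_pos: [462.8, -7.5, 5.9]
ee_rot: [180.0, -0.0, 51.4]
contact_force: [-1.0, -0.7, 6.5]
grip_width: 10.3
```

```bash
python3 -m crank '[[[0,0,0],[0,0,-5],0],[[0,0,0],[0,0,-15],0],[[0,0,0],[0,0,-20],0],[[0,0,0],[0,0,-20],0],[[0,0,0],[0,0,0],0],[[0,0,0],[0,0,0],0]]'
python3 - <<'E'
from h import *
w=read_camera("wrist");cv2.imwrite("pics/w2.png",w["img"][:,:,::-1])
E
```

```text
time_s: 6.1
tool_pos: [462.7, -7.6, 65.6]
ee_rot: [180.0, -0.0, 51.4]
contact_force: [0.8, 0.7, -1.1]
grip_width: 10.2
```

View pics/w2.png

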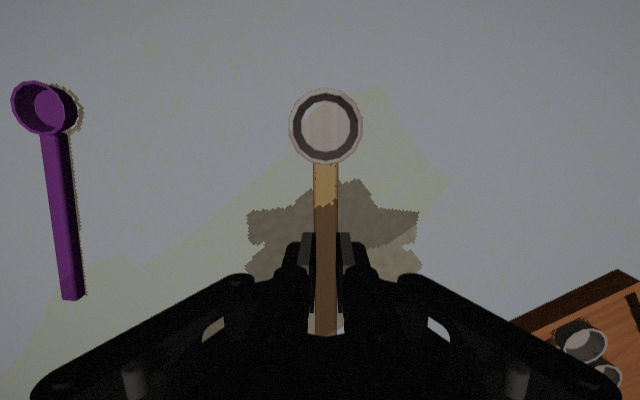

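The scoop is held square between the pads, bowl at (326,126), and it lifted level. Next I move over the tray and turn into line.

```bash
python3 -m crank '[[[0,0,0],[0,0,-40],0],[[0,0,8],[0,0,-40],0],[[0,0,0],[-35,20,-20],0],[[0,0,0],[-35,20,-20],0],[[0,0,0],[-35,20,0],0],[[0,0,0],[-35,20,0],0],[[0,0,0],[-35,20,0],0],[[0,0,0],[-35,20,0],0],[[0,0,8.2],[0,0,0],0],[[0,0,8.2],[0,0,0],0],[[0,0,8.2],[0,0,0],0],[[0,0,8.2],[0,0,0],0],[[0,0,8.2],[0,0,0],0],[[0,0,8.2],[0,0,0],0],[[0,0,0],[0,0,0],0],[[0,0,0],[0,0,0],0],[[0,0,0],[0,0,0],0]]'
python3 - <<'E'
from h import *
w=read_camera("wrist");cv2.imwrite("pics/w3.png",w["img"][:,:,::-1]);print(sense()["tool_pos"],sense()["ee_rot"])
E
```

```text
time_s: 7.85
tool_pos: [392.2, -239.0, 184.8]
ee_rot: [-180.0, 0.1, -5.6]
contact_force: [-1.0, 1.3, -0.3]
grip_width: 9.8
[ 392.28696829 -239.07333502  184.97280459] [-1.79995196e+02  3.73819089e-02 -5.63473346e+00]
```

View pics/w3.png

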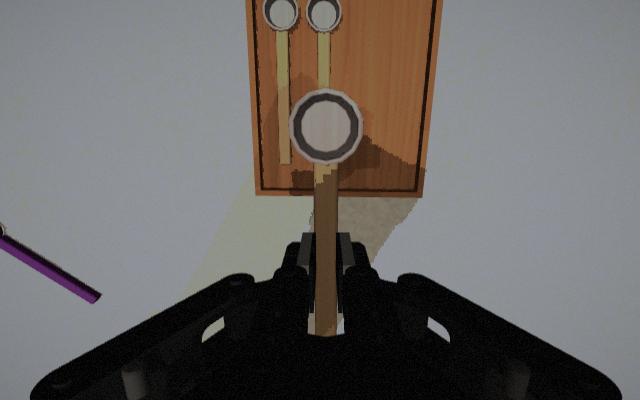

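Wrist view: tray bowls at (280,12) and (324,13), handle a's end at (286,164), near rim corners at (257,194) and (421,196). The held scoop's bowl is still at (326,126), so it hasn't slipped.

Run:
```python
from h import *
w=read_camera("wrist");s=sense();P=s["tool_pos"];Y=np.radians(s["ee_rot"][2])
X=np.array([np.cos(Y),np.sin(Y)]);L=np.array([-np.sin(Y),np.cos(Y)])
loc=lambda p:np.array([(p[:2]-P[:2])@X,(p[:2]-P[:2])@L]).round(1)
for n,uv,z in(("a bowl",(281,12.5),20),("b bowl",(324,13),20),("a end",(286,164.5),16),("a neck",(283.5,33),16),("b neck",(324,33),16),("b mid",(324,85),16),("tray L",(256.5,195),18),("tray R",(422,197),18),("tray L far",(246.5,0),18),("tray R far",(443,0),18),("held bowl",(326,126.5),P[2]+8),("held neck",(326,165),P[2]+4),("held end",(326,334),P[2]+4)):
    p=plane(w,uv,z);print(n,p.round(1),"tool x, left",loc(p))
```

```text
a bowl [ 552.2 -213.8   20. ] tool x, left [156.6  41. ]
b bowl [ 547.9 -252.8   20. ] tool x, left [156.2   1.8]
a end [ 412.5 -199.    16. ] tool x, left [16.1 42. ]
a neck [ 536.2 -213.4   16. ] tool x, left [140.7  39.8]
b neck [ 532.5 -251.2   16. ] tool x, left [140.7   1.8]
b mid [ 486.9 -246.6   16. ] tool x, left [94.8  1.9]
tray L [ 383.1 -163.2   18. ] tool x, left [-16.7  74.6]
tray R [ 363.4 -340.4   18. ] tool x, left [ -18.8 -103.6]
tray L far [ 565.8 -183.9   18. ] tool x, left [167.2  72.1]
tray R far [ 548.2 -361.3   18. ] tool x, left [ 167.2 -106.2]
held bowl [ 455.8 -245.4  193.1] tool x, left [63.7  0.1]
held neck [ 438.1 -243.6  189.1] tool x, left [46.   0.1]
held end [ 344.2 -234.4  189.1] tool x, left [-48.4  -0. ]
```

```bash
python3 -m crank '[[[0,0,0.5],[31,16,0],0],[[0,0,0],[31,16,0],0],[[0,0,0],[31,16,0],0],[[0,0,0],[0,0,35],0],[[0,0,0],[0,0,40],0],[[0,0,0],[0,0,40],0],[[0,0,0],[0,0,30],0],[[0,0,0],[0,0,15],0],[[0,0,0],[0,0,7],0],[[0,0,0],[0,0,3],0],[[0,0,0],[0,0,0],0],[[0,0,0],[0,0,0],0]]'
python3 -c "
from h import *
w=read_camera('wrist');cv2.imwrite('pics/w4.png',w['img'][:,:,::-1]);print(sense()['tool_pos'],sense()['ee_rot'],sense()['contact_force'])"
```

```text
time_s: 9.15
tool_pos: [480.9, -297.4, 16.7]
ee_rot: [180.0, -0.1, -6.3]
contact_force: [0.4, 0.1, -0.7]
grip_width: 10.0
[ 480.91995136 -297.31917075   16.69867625] [ 1.79953335e+02 -1.39836591e-01 -6.25507649e+00] [0.80311119 1.00113963 0.11039718]
```

View pics/w4.png

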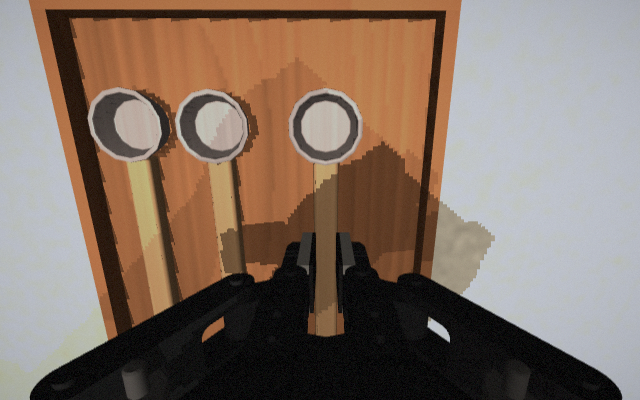

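The held scoop's bowl at (326,126) lines up with the tray bowls at (213,126) and (130,124), and it is clear of the wall. I'll lower it slowly now.

```bash
python3 -m crank '[[[0,0,0],[0,0,1],0],[[0,0,0],[0,0,1],0],[[0,0,0],[0,0,1],0],[[0,0,0],[0,0,0],0],[[0,0,0],[0,0,0],0]]'; python3 -m crank '[[[0,0,0],[0,0,0.7],0],[[0,0,0],[0,0,0],0],[[0,0,0],[0,0,0],0]]'; python3 -m crank '[[[0,0,0],[0,0,0.5],0],[[0,0,0],[0,0,0],0],[[0,0,0],[0,0,0],0]]'
```

```text
time_s: 9.7
tool_pos: [479.8, -296.7, 12.2]
ee_rot: [-180.0, 0.0, -6.3]
contact_force: [-0.5, -0.1, -0.3]
grip_width: 10.3
time_s: 10.0
tool_pos: [479.8, -296.8, 12.0]
ee_rot: [-180.0, -0.0, -6.3]
contact_force: [-1.3, 1.5, 5.7]
grip_width: 10.2
time_s: 10.3
tool_pos: [479.9, -296.8, 11.9]
ee_rot: [-180.0, -0.0, -6.3]
contact_force: [-2.9, 1.8, 9.7]
grip_width: 10.3
```

```bash
python3 -m crank '[[[0,0,0],[0,0,-0.7],0],[[0,0,0],[0,0,0],0.15],[[0,0,0],[0,0,0],0.2],[[0,0,0],[0,0,0],0.27],[[0,0,0],[0,0,0],0.33],[[0,0,0],[0,0,0],0.33],[[0,0,0],[0,0,0],0.33]]'; python3 -m crank '[[[0,0,0],[0,0,-3],0.33],[[0,0,0],[0,0,-15],0.33],[[0,0,0],[0,0,-40],0.33],[[0,0,0],[0,0,-50],0.5],[[0,0,0],[0,0,-50],0.8],[[0,0,0],[0,0,-30],1],[[0,0,0],[0,0,0],1],[[0,0,0],[0,0,0],1]]'
python3 -c "
from h import *
w=read_camera('wrist');cv2.imwrite('pics/w5.png',w['img'][:,:,::-1]);print(sense()['tool_pos'],sense()['ee_rot'],sense()['contact_force'],sense()['q'])"
```

```text
time_s: 11.0
tool_pos: [479.8, -296.8, 11.7]
ee_rot: [-180.0, 0.0, -6.3]
contact_force: [0.3, 0.1, 0.6]
grip_width: 28.2
time_s: 11.8
tool_pos: [480.3, -296.9, 201.6]
ee_rot: [180.0, -0.2, -6.3]
contact_force: [0.8, 1.3, -0.7]
grip_width: 85.7
[ 479.57325725 -296.40653472  200.15086887] [-1.79979264e+02 -2.14902925e-02 -6.26078387e+00] [-0.29746063  0.05614619  0.35174507] [  9.38057905  21.14569765  24.47433036 104.65583261 -10.3731506
  56.37697422 -58.09106456]
```

View pics/w5.png

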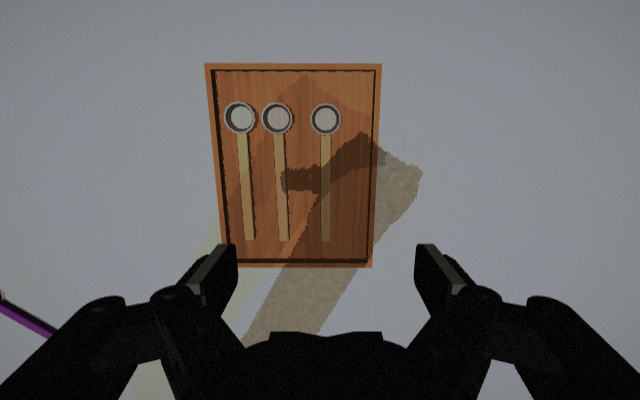

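The scoop lies in the tray, bowl (326,119), parallel to and level with bowls (277,118) and (240,117). On to the jar.

```bash
python3 -m crank '[[[0,0,0],[-5,-20,-5],1],[[0,0,0],[-5,-48,-5],1],[[0,0,0],[-5,-48,-5],1],[[0,0,0],[-5,-48,-5],1],[[0,0,0],[-5,-48,0],1],[[0,0,0],[-5,-48,0],1],[[0,0,0],[-5,-48,0],1],[[0,0,0],[-5,-48,0],1],[[0,0,0],[-5,-48,0],1],[[0,0,0],[-5,-48,0],1],[[0,0,0],[-5,-48,0],1]]'
python3 -m crank '[[[0,0,-8.1],[0,0,0],1],[[0,0,-8.1],[0,0,0],1],[[0,0,-8.1],[0,0,0],1],[[0,0,-8.1],[0,0,0],1],[[0,0,-8.1],[0,0,0],1],[[0,0,-8.1],[0,0,0],1],[[0,0,-8.1],[0,0,0],1],[[0,0,-8.1],[0,0,0],1],[[0,0,-8.1],[0,0,0],1],[[0,0,-8.1],[0,0,0],1],[[0,0,0],[0,0,0],1],[[0,0,0],[0,0,0],1],[[0,0,0],[0,0,0],1]]'
python3 -c "
from h import *
w=read_camera('wrist');cv2.imwrite('pics/w6.png',w['img'][:,:,::-1]);print(sense()['tool_pos'],sense()['ee_rot'],sense()['q'])"
```

```text
time_s: 12.95
tool_pos: [478.3, 207.6, 218.3]
ee_rot: [179.9, 0.2, -6.3]
contact_force: [1.7, -0.8, 1.2]
grip_width: 85.8
time_s: 14.25
tool_pos: [479.3, 206.0, 219.1]
ee_rot: [-179.9, 0.1, 74.6]
contact_force: [0.1, -0.4, -0.6]
grip_width: 85.3
[479.47326747 206.08618882 219.34792572] [-1.79958290e+02  3.42738450e-02  7.46061749e+01] [-23.16058292  14.6768443   -3.56026382 108.44913836   1.07252973
  56.9596491  -42.58446852]
```

View pics/w6.png

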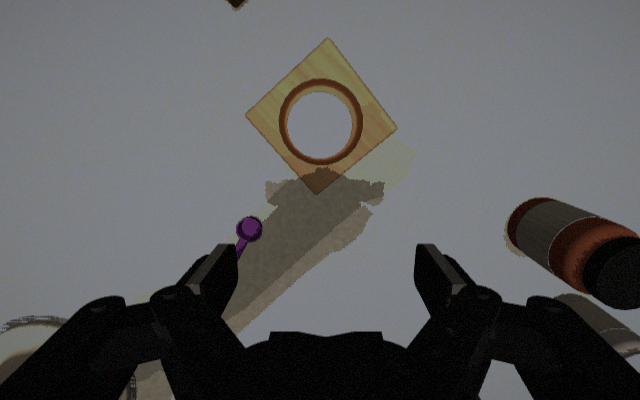

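Wrist view: white cap top at about (319,124), the jar shoulder ring round it, and block corners at (328,38), (397,127), (318,194) and (246,115).

Run:
```python
from h import *
w=read_camera("wrist");im=w["img"]
hsv=cv2.cvtColor(im,cv2.COLOR_RGB2HSV);H,S,V=[hsv[...,i].astype(int) for i in range(3)]
yy,xx=np.mgrid[:400,:640]
m=(S<70)&(V>90)&(np.hypot(xx-320,yy-122)<37)
b=max(blobs(m),key=lambda b:b[0])
c,_=cv2.findContours(b[3].astype(np.uint8),0,1);el=cv2.fitEllipse(max(c,key=len));print(b[:3],el)
C=plane(w,el[0],129.5)
bl=np.mean([plane(w,p,28)[:2] for p in((328,38),(397,127),(318,194),(246,115))],0)
print("cap",C,"diam",el[1][0]*np.linalg.norm(C-w["extrinsics"][:3,3])/298.3,"block",bl)
s=sense();Y=np.radians(s["ee_rot"][2]);D=C-s["tool_pos"];print("dx",D[0]*np.cos(Y)+D[1]*np.sin(Y),"dy",D[0]*np.sin(Y)-D[1]*np.cos(Y))
```

```text
(3443, [287, 91, 65, 68], [319.1, 124.9]) ((319.11077880859375, 124.89828491210938), (64.27201080322266, 66.39815521240234), 179.8367919921875)
cap [491.54843713 264.57851926 129.5       ] diam 50.003420269214224 block [492.63840286 263.81014374]
dx 59.473752742266726 dy -3.9246723581462497
```

```bash
python3 -m crank '[[[0,0,0],[30,-2,0],1],[[0,0,0],[29.5,-2,0],1],[[0,0,0],[0,0,30],1],[[0,0,0],[0,0,40],1],[[0,0,0],[0,0,25],1],[[0,0,0],[0,0,15],1],[[0,0,0],[0,0,5],1],[[0,0,0],[0,0,0],1],[[0,0,0],[0,0,0],1]]' 70; python3 -m crank '[[[0,0,0],[0,0,0],0.8],[[0,0,0],[0,0,0],0.7],[[0,0,0],[0,0,0],0.6],[[0,0,0],[0,0,0],0.3],[[0,0,0],[0,0,0],0],[[0,0,0],[0,0,0],0],[[0,0,0],[0,0,0],0]]'
python3 -c "
from h import *
print(sense()['contact_force'],sense()['ft_torque'])"
```

```text
time_s: 15.25
tool_pos: [492.2, 265.1, 105.7]
ee_rot: [179.9, -0.1, 74.7]
contact_force: [-0.3, 0.4, 0.3]
grip_width: 84.9
time_s: 15.95
tool_pos: [491.5, 265.1, 105.4]
ee_rot: [180.0, -0.0, 74.7]
contact_force: [-2.9, -0.2, 6.8]
grip_width: 48.2
[-2.93096876 -0.24271988  6.762692  ] [-0.01172228  0.57743623  0.00884579]
```

```bash
python3 -m crank '[[[0,0,0],[0,0,2],0],[[0,0,0],[0,0,2],0],[[0,0,0],[0,0,2],0],[[0,0,0],[0,0,1.5],0],[[0,0,0],[0,0,0],0],[[0,0,0],[0,0,0],0]]'
```

```text
time_s: 16.55
tool_pos: [491.6, 265.1, 98.5]
ee_rot: [180.0, -0.0, 74.7]
contact_force: [-4.3, -1.4, 11.2]
grip_width: 48.0
```

```bash
python3 -m crank '[[[0,0,0],[0,0,1],0],[[0,0,-3],[0,0,0],0],[[0,0,-5],[0,0,0],0],[[0,0,-6],[0,0,0],0],[[0,0,-6],[0,0,0],0],[[0,0,-6],[0,0,0],0],[[0,0,0],[0,0,0],0]]'; python3 -c "
from station import *
print(sense()['ft_torque'])"
```

```text
time_s: 17.25
tool_pos: [490.4, 266.2, 97.6]
ee_rot: [-180.0, -0.1, 101.0]
contact_force: [-6.3, -0.4, 13.2]
grip_width: 48.4
[-0.12484523  1.33636312  0.04619138]
```

```bash
python3 -m crank '[[[0,0,-7],[0,0,0],0],[[0,0,-7],[0,0,0],0],[[0,0,-7],[0,0,0],0],[[0,0,-7],[0,0,0],0],[[0,0,-7],[0,0,0],0],[[0,0,-7],[0,0,0],0],[[0,0,-7],[0,0,0],0],[[0,0,-7],[0,0,0],0],[[0,0,-7],[0,0,0],0],[[0,0,-2],[0,0,0],0],[[0,0,0],[0,0,0],0],[[0,0,0],[0,0,0],0]]'; python3 -c "
from station import *
print(sense()['ft_torque'])"
```

```text
time_s: 18.45
tool_pos: [488.5, 265.3, 97.5]
ee_rot: [-179.9, -0.2, 165.8]
contact_force: [-11.5, -1.9, 19.2]
grip_width: 48.0
[-0.56889713  2.55797399 -0.08667237]
```

```bash
python3 -m crank '[[[0,0,0],[1,0,0],0],[[0,0,0],[0.5,0,-1],0],[[0,0,0],[0,0,-2],0],[[0,0,0],[0,0,-2],0],[[0,0,0],[0,0,-2],0],[[0,0,0],[0,0,-2],0],[[0,0,0],[0,0,-2],0],[[0,0,0],[0,0,0],0]]'; python3 -c "
from station import *
print(sense()['ft_torque'])"
```

```text
time_s: 19.25
tool_pos: [489.0, 264.4, 106.8]
ee_rot: [-179.9, -0.1, 165.7]
contact_force: [-4.9, -0.9, 1.1]
grip_width: 48.0
[-0.22193698  1.18281943 -0.03698815]
```

```bash
python3 -m crank '[[[0,0,0],[0.5,0,-2],0],[[0,0,0],[0,0,-2],0],[[0,0,0],[0,0,-3],0],[[0,0,0],[0,0,-3],0],[[0,0,0],[0,0,0],0]]'; python3 -c "
from h import *
print(sense()['ft_torque'])
s=read_camera('side');cv2.imwrite('pics/s7.png',cv2.resize(s['img'][40:210,180:380],None,fx=3,fy=3)[:,:,::-1])"
```

```text
time_s: 19.75
tool_pos: [489.0, 264.3, 117.3]
ee_rot: [-179.9, -0.1, 165.7]
contact_force: [-6.3, -3.8, -0.9]
grip_width: 48.4
[-0.74681747  1.22967251 -0.01763143]
```

View pics/s7.png

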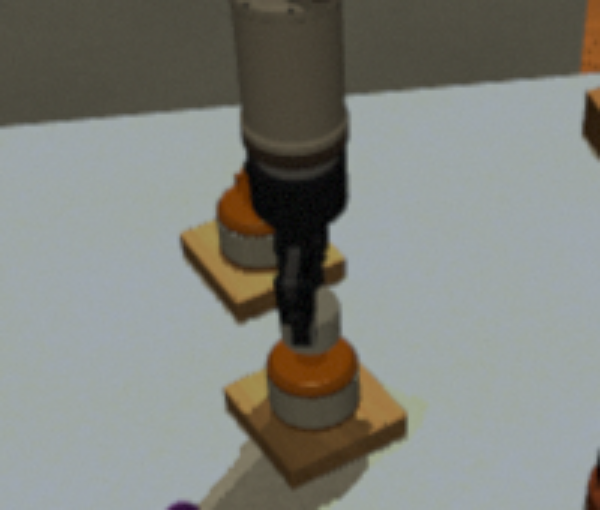

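The cap is rising with the gripper and nothing is catching. I'll keep lifting straight up.

```bash
python3 -m crank '[[[0,0,0],[0,0,-3],0],[[0,0,0],[0,0,-4],0],[[0,0,0],[0,0,-5],0],[[0,0,0],[0,0,-8],0],[[0,0,0],[0,0,-10],0],[[0,0,0],[0,0,-12],0],[[0,0,0],[0,0,-12],0],[[0,0,0],[0,0,-12],0],[[0,0,0],[0,0,-12],0],[[0,0,0],[0,0,-12],0],[[0,0,0],[0,0,-10],0],[[0,0,0],[0,0,-4],0],[[0,0,0],[0,0,-2],0],[[0,0,0],[0,0,0],0],[[0,0,0],[0,0,0],0],[[0,0,0],[0,0,0],0],[[0,0,0],[0,0,0],0],[[0,0,0],[0,0,0],0]]'; python3 -c "
from h import *
print(sense()['qvel'].round(2))
s=read_camera('side');t=read_camera('top')
a=cv2.resize(s['img'][40:220,180:380],None,fx=2,fy=2);b=cv2.resize(t['img'][80:280,160:480],(576,360))[:, :]
b=cv2.resize(t['img'][60:280,220:480],(400,360))
cv2.imwrite('pics/e8.png',np.hstack([a,b])[:,:,::-1])
# cap position in side view
w=read_camera('wrist');cv2.imwrite('pics/w8.png',w['img'][:,:,::-1])"
```

```text
time_s: 21.6
tool_pos: [489.5, 265.2, 223.0]
ee_rot: [-180.0, -0.0, 165.7]
contact_force: [0.7, 0.3, -0.9]
grip_width: 48.4
[ 0.03 -0.04 -0.06  0.04 -0.04 -0.01  0.11]
```

View pics/e8.png

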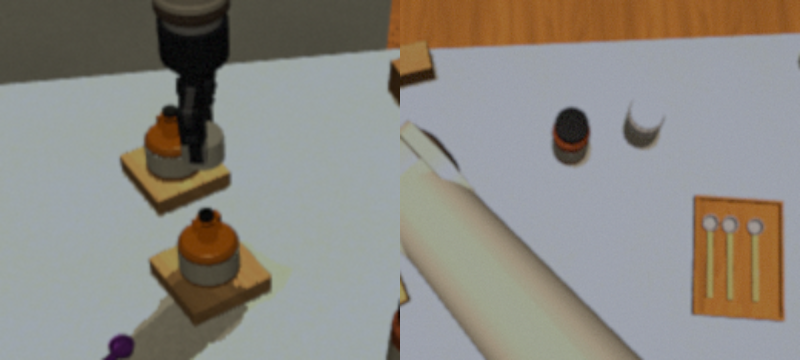

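View pics/w8.png

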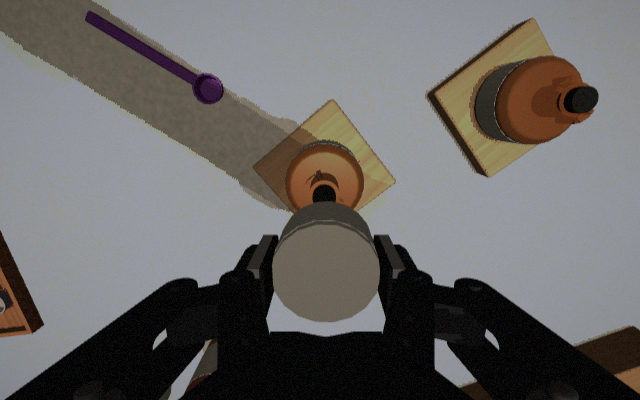

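The side and top views show the neck bare with the cap clear above it, the three scoops parallel in the tray, and the can and sauce jar standing. The wrist view shows the cap at (326,270), level and centred between the pads. Handing in.

```bash
python3 -c "
from station import *
s=sense();print(s['grip_width'],s['tool_pos'],s['time_s']);print(close_job())"
```

```text
48.180514557170284 [489.59295175 265.2320061  223.21705254] 21.75
the job is handed in; nothing more can be done
None
```

The job is done and handed in at 21.75 s of the 58 s allowed. The loose scoop is in the tray and the gripper is holding the safety cap above the jar.

- **Scoop:** I lowered it until it touched the tray floor (about 10 N), backed off slightly and let go. It lies about 50 mm from the nearer scoop, parallel to both, with its bowl level with theirs.
- **Cap:** I gripped it at 70 N, pressed it down about 8 mm, turned it 91° anticlockwise and lifted it straight up.
- **Last checks:** The cap is held level and still at 48 mm opening, with the tool upright and outside forces near zero. By tool travel its rim should be about 98 mm above the neck; a rough estimate from the wrist picture says about 88 mm. The neck is bare, and the tray scoops, can and sauce jar looked undisturbed in the last pictures.
- **Irregularities:** During the twist the gripper drifted about 3 mm sideways, with up to 12 N sideways and 19 N downward. I eased this before lifting, and nothing caught.

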